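Bring a tripped wire feeder back to life

TASK

The welding-wire feeder has tripped: with a fingertip push its slim breaker button, nearest the rear end, fully back in, then rock its switch to ON (press down the raised half until it lies level), then press the square wire-inch button nearest the drive unit and hold it down for at least a second before letting go. Press each one lightly and in that order, and do not press the round gas-purge button, turn the speed dial, or pick up or shift any of the loose things standing or lying around the controls.

Things in the scene. Friction and masses are not known exactly. Their poses are not given: they have to be found in the camera images.
- feeder: portable welding-wire feeder (sizes in mm): grey steel case 300 (x) x 420 (y) x 100 high, fixed, lying on its side, its side door (300 x 420, 98 high) unfolded beyond it at +x. Origin: middle of the case's underside, on the table; z up, -x towards the carrying handle, -y towards the front end (brass gun socket), +y towards the rear end (cables).
- strip (a point): middle of the control strip: a flat grey plate 72 (x) x 412 (y), 98 above the table, along the handle side of the feeder. Its controls stand in one row through this point along the feeder's y: wire-inch button at -165, gas-purge -105, wire-speed dial -45, rocker switch +45, breaker +145. Nothing on the strip rises over 26 above it.
- spool (a point): top of the wire spool beside the control strip, at its centre: 196 dia, 105 above the table, its hub cap 120. The drive unit (two steel rolls, pressure arm; 100 above the table) lies between the spool and the front end.
- breaker_top (a point): middle of the top of the breaker's reset button: slim white round button 11 dia in a small steel collar, nearest the rear end, about 20 above the strip while tripped (popped out). It slides straight down 7, then stands 13 above the strip, 4 above its collar. The point moves with it.
- breaker (a joint): travel of the reset button in m: 0 = popped out (tripped, as at the start), 0.007 = fully in. About 4 N moves it and it stays where it is left.
- rocker_on (a point): point on the raised ON half of the rocker, 18 from the pivot, on its upper face; moves with it, 7 down from OFF to ON. Black V-shaped paddle 50 (x) x 24 (y), pivot along the feeder's y, 7.5 above the strip. OFF: spool-side half level, handle-side half (-x, the ON half) sloping up 0.4 rad, its outer edge 17 above the strip. ON: ON half level, 7.5 above the strip.
- rocker (a joint): rocker angle in rad: 0 = OFF (start), 0.4 = ON (ON half pressed down level). Needs about 2 to 3 N at the outer end; stays where it is left.
- inch_top (a point): middle of the top of the wire-inch button: square black cap 22 x 22, 15 above the strip, the control nearest the front end, beside the drive unit. Moves with the cap.
- inch (a joint): travel of the wire-inch button in m: 0 = released, 0.006 = bottomed. Spring return, 1 N to start and about 4.5 N fully down.
- gas_top (a point): middle of the top of the gas-purge button: round black cap 23 dia, 15 above the strip, next to the wire-inch button. Not to be pressed.
- gas (a joint): travel of the gas-purge button in m: 0 = released, 0.006 = bottomed. Spring return like the wire-inch button.
- dial_mark (a point): white mark near the rim of the wire-speed dial, a round black knob 35 dia, 18 high, between the gas-purge button and the rocker. The point lies 13 from the dial's axis, on its top. The dial turns easily and is to stay as set.
- roll_center (a point): spare drive roll, steel disc 30 dia x 11 high, lying on the control strip between the rocker and the breaker (sizes in mm). Point: its middle. Loose; to be left alone.
- diffuser_center (a point): brass gas diffuser, hexagonal foot 16 across, 26 high, standing on the control strip between the dial and the rocker (sizes in mm). Point: its middle. Loose; to be left alone.
- nozzle_center (a point): copper gas nozzle, 25 dia x 62 high, standing on the table beside the carrying handle, below the front end of the control strip (sizes in mm). Point: its middle. Loose; to be left alone.
- can_center (a point): aluminium spray can, 62 dia x 185 high, standing on the table near the rear end of the feeder (sizes in mm). Point: its middle. Loose; to be left alone.
- square_center (a point): dark triangular welding magnet, 100 x 100 x 16 high, lying on the table beside the front end of the feeder (sizes in mm). Point: its middle. Loose; to be left alone.

How it is judged:
By the outcome, as a careful person would: the job done as asked, in the order asked, and still so for the second after the job is handed in, with the robot touching nothing.
It also fails if it takes over 48 s, if anything falls off the work surface, if the arm or the gripper's body presses on something with over 40 N, if the wrist force passes 120 N, or if a joint passes its speed limit or range.

ROBOT

A 7-joint arm with a two-finger parallel gripper is mounted at the origin on the work surface. World frame = base frame: x ahead of the robot, y to its left, z up, the work surface at z = 0. Lengths are in m, angles in degrees, forces in N, time in s.
With the tool pointing down it reaches from about 0.425 to 0.875 m from the base axis. Payload 4.7 kg.
Tool frame: the origin (TCP) lies at the very end of the fingers, on their centre line; the grasp point (between the pads) lies env.tcp_to_grasp behind it (env.tcp_to_grasp is the distance from the TCP to the grasp point, in m); z points along the fingers, x is the direction in which the jaws open and shut, and the axes are right-handed (so a half turn about z gives the same grasp; the last joint's range is limited). The gripper opens to 87 mm and grips with 3 to 60 N. Pads are 19 mm wide; open, the fingers measure 117 mm over their backs; the gripper's body (75 mm by 190 mm) begins 51 mm behind the grasp point.
Start: joints at [-72.015, 18.392, -4.016, 83.108, 1.295, 78.541, -3.26], TCP at [0.192, 0.621, 0.223] pointing down, gripper open.
Joint ranges: [-163.93, 163.93], [-17.29, 119.83], [-79.2, 71.16], [3.27, 140.29], [-89.18, 269.18], [5.43, 117.66], [-154.24, 154.24]. Speed limits (degrees/s): [147.25, 147.25, 180, 180, 180, 180, 180].

INTERFACE

Orientations are given as [roll, pitch, yaw] about the fixed x, y, z axes, in that order (R = Rz(yaw) Ry(pitch) Rx(roll)).
In Python, from cell import env gives the robot as it stands. The module is installed in compiled form; this text tells all that it offers.
- The arm moves only by the tool send_rows, never from a script. Its argument "steps" is a list of rows, each a list of 3 entries, a list of its own where there are three numbers: the shift along the tool's x, y, z in m, then the turn, a rotation vector about the tool's x, y, z in rad, then the finger opening in m, from 0 to 0.087. A call has exactly 5 rows; each row is the pose to reach, as a shift and turn from the pose commanded when the call began, along the tool's axes at that moment; what a row does not reach only later rows make up. A row lasts 1/12 s, in which the tool goes at most 41.7 mm and 7.16 degrees, less where a joint would pass 70% of its speed; a pose out of reach is approached as far as the arm can. A call with a gripper value outside its range is refused whole. The fingers move at their own pace and stop on an object; "grip_force" is the grip in N (left out, the last holds). Time passes only in rows, so rows that repeat a pose let the fingers close, or fill a call up. It gives the time, the measured TCP pose, the force and the opening at its end, in the units of the state.
- env.get_obs(): the state, without advancing time (a new reading comes with each control period).
- env.read_camera(name): name is "scene" or "top" or "wrist"; returns a dict with "pixels" (400x640x3 uint8, red, green, blue), "fx", "fy", "cx", "cy" (pixels), "k1" (the pictures are not rectified: a ray, as slopes to the right and down, at radius r is drawn at 1 + k1 r^2 times it, then the intrinsics apply), "position" and "rotation" of the camera in the world. Camera axes: x right, y up, looking along -z (the intrinsics and any distortion apply to the point x, -y, -z); pixel columns grow to the right and rows downward; lengths in m; the calibration is good to about 2 mm. A picture is of the moment at which its call begins. There is no depth.
- env.sign_off(): hands the job in, once; it reports no verdict.
The state is a dict: "time_s": time; "qpos": joint angles; "joint_velocities": joint speeds; "effort": joint torques, N m; "tool_pos": TCP position; "tool_rot": TCP orientation; "force": force on the tool from outside, world axes, zero at the start; "wrist_torque": the same for the moment, N m; "grip_width": finger opening in m.
Only numpy, scipy, OpenCV 4.12 (cv2) and the standard library are available. Lean on these libraries where they do the work, as an engineer would, in place of code of your own. Each camera call takes 0.05 s, during which the arm holds its last target.

## Working session

There is one attempt and no reset: what is moved stays moved. The work goes in short steps, Python scripts to look and compute and a tool call to move; the robot and the scene stay as the last step left them, time stands still between calls to the robot, and variables do not carry over. Pictures are saved under pics/ and viewed, and the job is handed in when it is done.

Besides the shell and the picture viewer there is one more tool, called as a command line: name --argument value ..., lists and objects as JSON in quotes. send_rows: Moves the arm, as the interface text tells. Its arguments: {"type":"object","properties":{"steps":{"type":"array"},"grip_force":{"type":"number"}},"required":["steps"]}

```bash
mkdir -p pics; cat > h.py <<'E'
import numpy as np, cv2
from cell import env
def save(n,f):
    c=env.read_camera(n); cv2.imwrite('pics/'+f,c['pixels'][:,:,::-1]); return c
def K(c): return np.array([[c['fx'],0,c['cx']],[0,c['fy'],c['cy']],[0,0,1.]]), np.array([c['k1'],0,0,0.])
def ray(c,u,v):
    k,d=K(c); p=cv2.undistortPoints(np.array([[[u,v]]],float),k,d)[0,0]
    R=np.array(c['rotation']).reshape(3,3); return np.array(c['position']),R@np.array([p[0],-p[1],-1.])
def onz(c,u,v,z):
    o,d=ray(c,u,v); return o+d*(z-o[2])/d[2]
def proj(c,P):
    R=np.array(c['rotation']).reshape(3,3); q=(np.atleast_2d(P)-c['position'])@R; q=q*[1,-1,-1]
    k,d=K(c); return cv2.projectPoints(q.reshape(-1,1,3),np.zeros(3),np.zeros(3),k,d)[0].reshape(-1,2)
def tri(a,b):
    A=[];B=[]
    M=np.zeros((3,3));r=np.zeros(3)
    for o,d in (a,b):
        d=d/np.linalg.norm(d);P=np.eye(3)-np.outer(d,d);M+=P;r+=P@o
    return np.linalg.solve(M,r)
E
python3 - <<'E'
from h import *
for n in('scene','top','wrist'):
    c=save(n,n+'0.png'); print(n,c['position'],c['fx'],c['k1'],np.round(c['rotation'],3).tolist())
o=env.get_obs();print({k:np.round(v,3).tolist() for k,v in o.items()}, env.tcp_to_grasp)
E
```

```text
scene [0.909216   0.51830111 0.62964083] 363.10825117614473 -0.032396770241044134 [49.294, 0.345, 144.225]
top [0.4511496  0.01357037 0.98713557] 427.3036894891062 -0.09604371996223876 [7.714, 0.806, -89.755]
wrist [0.12701837 0.64067408 0.383678  ] 320.27979513623694 -0.05857265848474992 [-14.333, 0.078, 72.794]
{'time_s': 0.15, 'qpos': [-72.016, 18.43, -4.015, 83.159, 1.297, 78.541, -3.261], 'joint_velocities': [-0.041, -0.257, 0.05, -0.217, -0.101, 0.024, -0.032], 'effort': [-0.0, -49.179, -0.405, -31.288, -0.064, 0.04, 0.0], 'tool_pos': [0.192, 0.621, 0.222], 'tool_rot': [179.993, 0.085, 72.824], 'force': [-0.363, -0.117, -0.816], 'wrist_torque': [-0.013, -0.031, -0.012], 'grip_width': 0.087} 0.0187
```

```bash
sed -i "s/np.array(c\['rotation'\]).reshape(3,3)/Rot.from_euler('xyz',c['rotation'],degrees=True).as_matrix()/; 1i from scipy.spatial.transform import Rotation as Rot" h.py; cat h.py | grep Rot
```

```text
from scipy.spatial.transform import Rotation as Rot
    R=Rot.from_euler('xyz',c['rotation'],degrees=True).as_matrix(); return np.array(c['position']),R@np.array([p[0],-p[1],-1.])
    R=Rot.from_euler('xyz',c['rotation'],degrees=True).as_matrix(); q=(np.atleast_2d(P)-c['position'])@R; q=q*[1,-1,-1]
```

View pics/top0.png

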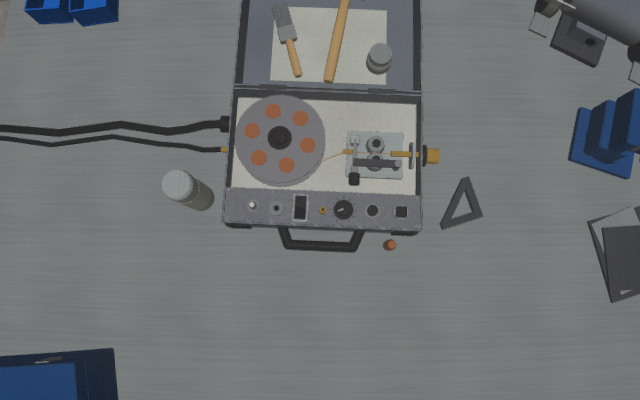

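View pics/scene0.png

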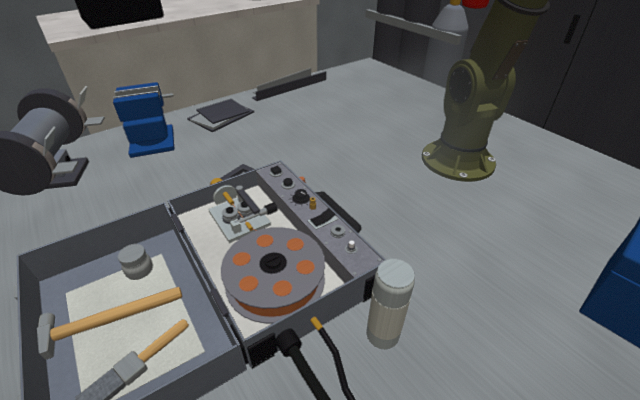

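View pics/wrist0.png

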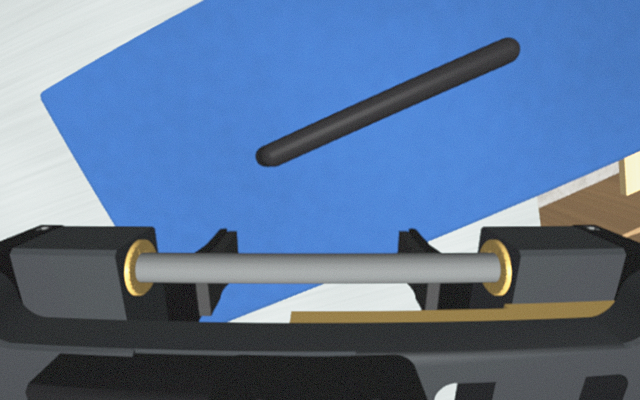

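The top view shows the strip with its controls in a row: breaker ≈(252,205), roll (277,208), rocker (300,207), diffuser (323,210), dial (344,209), gas (373,211), inch (401,211). The can stands at about (185,188). The scene view shows the same row from behind, and the wrist view shows nothing of the feeder. I'll enlarge them next.

```bash
python3 - <<'E'
import cv2
t=cv2.imread('pics/top0.png')[180:245,215:430]; cv2.imwrite('pics/topz.png',cv2.resize(t,None,fx=3.7,fy=3.7,interpolation=cv2.INTER_CUBIC))
t=cv2.imread('pics/scene0.png')[155:275,250:390]; cv2.imwrite('pics/scz.png',cv2.resize(t,None,fx=5,fy=5,interpolation=cv2.INTER_CUBIC))
E
```

```text
(no output)
```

View pics/topz.png

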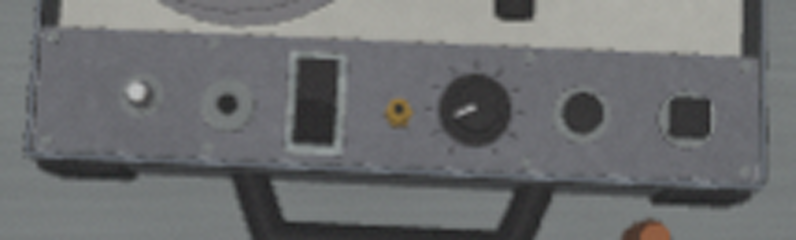

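View pics/scz.png

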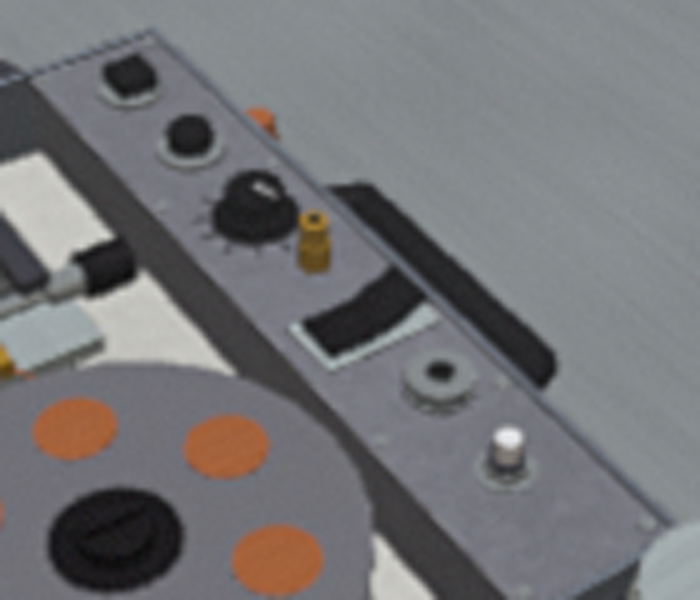

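```bash
python3 - <<'E'
from h import *
c=env.read_camera('top'); s=env.read_camera('scene')
def blobs(c,box,f,mn=8):
    x0,y0,x1,y1=box; im=c['pixels'][y0:y1,x0:x1]; m=f(im.astype(int)).astype(np.uint8)
    n,l,st,ce=cv2.connectedComponentsWithStats(m)
    return [(np.round(ce[i]+[x0,y0],2).tolist(),st[i,2:].tolist()) for i in range(1,n) if st[i,4]>=mn]
dark=lambda i:i.max(2)<60
white=lambda i:i.min(2)>165
brass=lambda i:(i[...,0]-i[...,2]>45)
for n,cc,b in(('top',c,(222,190,425,226)),('sc',s,(255,160,375,262))):
    for k,f in(('dark',dark),('white',white),('brass',brass)): print(n,k,blobs(cc,b,f,3))
T=[('brk',251.9,204.6,.118),('inch',401.4,211.7,.113),('gas',372.5,210.4,.113),('dial',343.5,209.3,.116)]
for n,u,v,z in T: print(n,onz(c,u,v,z))
a=onz(c,401.4,211.7,.113);b=onz(c,251.9,204.6,.118)
print(np.linalg.norm((a-b)[:2]))
E
```

```text
top dark [([417.33, 191.17], [4, 4, 12]), ([299.94, 206.84], [12, 23, 224]), ([343.3, 209.09], [19, 19, 240]), ([372.23, 209.76], [10, 10, 74]), ([275.87, 207.53], [5, 4, 15]), ([401.14, 211.47], [11, 10, 105]), ([236.25, 224.21], [24, 3, 57]), ([255.5, 224.0], [4, 1, 4]), ([278.0, 225.0], [5, 1, 5])]
top white [([251.25, 204.33], [4, 4, 12])]
top brass [([322.31, 210.1], [6, 7, 29])]
sc dark [([275.72, 169.75], [10, 8, 57]), ([287.53, 181.78], [8, 8, 55]), ([300.5, 196.83], [17, 15, 169]), ([339.78, 210.91], [44, 40, 338]), ([271.31, 207.65], [13, 12, 95]), ([322.92, 217.16], [24, 18, 195]), ([256.67, 211.56], [4, 4, 9]), ([337.64, 228.91], [4, 3, 11]), ([273.26, 257.61], [26, 9, 185])]
sc white [([260.78, 197.67], [17, 23, 223]), ([278.99, 220.18], [31, 20, 293]), ([351.19, 242.19], [5, 4, 16])]
sc brass [([302.12, 178.35], [6, 5, 17]), ([312.4, 203.14], [6, 12, 57]), ([264.46, 240.35], [17, 12, 161]), ([294.81, 243.98], [17, 13, 170]), ([305.18, 260.65], [11, 2, 17])]
brk [0.5699325  0.15630938 0.118     ]
inch [ 0.55655945 -0.15203001  0.113     ]
gas [ 0.55913347 -0.09230044  0.113     ]
dial [ 0.5609022  -0.03235903  0.116     ]
0.3086292503751869
```

```bash
python3 - <<'E'
from h import *
c=env.read_camera('top'); s=env.read_camera('scene')
P={'brk':((251.4,204.4),(351.3,243),.118,.145),'inch':((401.14,211.47),(275.7,169.2),.113,-.165),'gas':((372.23,209.76),(287.6,181.2),.113,-.105),'dial':((343.3,209.09),(300.5,195.5),.114,-.045),'rock':((299.94,206.84),(322,217),.106,.045)}
S=[];Y=[]
for n,(a,b,z,y) in P.items():
    p=onz(c,*a,z); print(n,'top',p.round(4),'scene',onz(s,*b,z).round(4),'tri',tri(ray(c,*a),ray(s,*b)).round(4)); S.append(p[:2]);Y.append(y)
S=np.array(S);Y=np.array(Y)
A=np.c_[np.ones(5),Y]; X,res,_,_=np.linalg.lstsq(A,S,rcond=None); print(X,np.linalg.norm(X[1]),np.degrees(np.arctan2(-X[1][0],X[1][1]))); print((A@X-S).round(4)); 
yaw=np.arctan2(-X[1][0],X[1][1]);ey=np.array([-np.sin(yaw),np.cos(yaw)]);ex=np.array([ey[1],-ey[0]])
for n,dx,y in(('brk',0,.145),('rock_on18',-.018,.045),('rock_edge',-.023,.045),('inch',0,-.165)): print(n,(X[0]+ey*y+ex*dx).round(4))
print('can',onz(c,178,185,.185),onz(s,396,272,.185),'nozzle',onz(c,390.5,244.5,.062),'roll',onz(c,276.6,207.8,.109),'diff',onz(c,322.5,209.5,.124))
o=env.get_obs();R=Rot.from_euler('xyz',o['tool_rot'],degrees=True).as_matrix();print(R.round(4).tolist(),o['tool_pos'])
E
```

```text
brk top [0.5703 0.1574 0.118 ] scene [0.5739 0.1616 0.118 ] tri [0.5709 0.1582 0.1133]
inch top [ 0.557  -0.1515  0.113 ] scene [ 0.5606 -0.1454  0.113 ] tri [ 0.5574 -0.1523  0.1079]
gas top [ 0.5605 -0.0918  0.113 ] scene [ 0.5633 -0.0858  0.113 ] tri [ 0.5605 -0.0919  0.1082]
dial top [ 0.5616 -0.0321  0.114 ] scene [ 0.5693 -0.0218  0.114 ] tri [ 0.5628 -0.0325  0.1039]
rock top [0.5671 0.0577 0.106 ] scene [0.5676 0.0576 0.106 ] tri [0.5673 0.0576 0.1058]
[[0.56438699 0.01285649]
 [0.04322344 0.99637248]] 0.9973095743653129 -2.4839797515409097
[[ 0.0003 -0.    ]
 [ 0.0002 -0.    ]
 [-0.0006 -0.    ]
 [ 0.0009  0.0001]
 [-0.0008 -0.    ]]
brk [0.5707 0.1577]
rock_on18 [0.5484 0.0586]
rock_edge [0.5434 0.0588]
inch [ 0.5572 -0.152 ]
can [0.59874135 0.29059912 0.185     ] [0.60149347 0.29682351 0.185     ] nozzle [ 0.49126291 -0.13653831  0.062     ] roll [0.56457428 0.10604573 0.109     ] diff [0.55938065 0.01079592 0.124     ]
[[0.2953, 0.9554, -0.0001], [0.9554, -0.2953, -0.0004], [-0.0004, 0.0001, -1.0]] [0.19196021 0.62087628 0.22230619]
```

Both views agree to about 4 mm (the scene camera is biased). The row fit on the top view has residuals under 1 mm, and its scale of 0.997 is right. I'll shut the gripper and swing towards a spot above the breaker.

send_rows --steps '[[[-0.022,0.033,0],[0,0,0.12],0],[[-0.044,0.066,0],[0,0,0.24],0],[[-0.066,0.099,0],[0,0,0.36],0],[[-0.088,0.132,0],[0,0,0.48],0],[[-0.11,0.165,0],[0,0,0.6],0]]' --grip_force 10

```text
time_s: 0.77
tool_pos: [0.3181, 0.4656, 0.2227]
tool_rot: [-180.0, -0.0, 38.1]
force: [1.2, -0.1, -0.3]
grip_width: 0.0612
```

```bash
cat >> h.py <<'E'
YAW=-2.5
def go(x,y,z,yaw=YAW):
    o=env.get_obs();R=Rot.from_euler('xyz',o['tool_rot'],degrees=True)
    T=Rot.from_euler('xyz',[180,0,yaw],degrees=True)
    print('t',round(o['time_s'],2),'pos',o['tool_pos'].round(4),'rot',np.round(o['tool_rot'],2),'F',np.round(o['force'],2),'g',round(float(o['grip_width']),4))
    print('shift',R.inv().apply(np.array([x,y,z])-o['tool_pos']).round(4),'turn',(R.inv()*T).as_rotvec().round(4))
E
python3 -c "
from h import *
go(.5705,.1575,.2)"
```

```text
t 0.77 pos [0.3181 0.4656 0.2227] rot [-1.7999e+02 -3.0000e-02  3.8120e+01] F [ 1.16 -0.09 -0.35] g 0.0612
shift [0.0084 0.3982 0.0226] turn [-4.00e-04 -4.00e-04  7.09e-01]
```

send_rows --steps '[[[0.001,0.04,0],[0,0,0.12],0],[[0.002,0.08,0],[0,0,0.24],0],[[0.003,0.12,0],[0,0,0.36],0],[[0.004,0.16,0],[0,0,0.48],0],[[0.005,0.2,0],[0,0,0.6],0]]'

```text
time_s: 1.18
tool_pos: [0.4464, 0.312, 0.2229]
tool_rot: [-180.0, -0.0, 3.7]
force: [0.8, 1.0, 0.1]
grip_width: 0.0282
```

```bash
python3 -c "
from h import *
go(.5705,.1575,.2)"
```

```text
t 1.18 pos [0.4464 0.312  0.2229] rot [-1.7996e+02 -3.0000e-02  3.7300e+00] F [0.84 1.01 0.07] g 0.0282
shift [0.1138 0.1623 0.0229] turn [-0.0008 -0.0005  0.1088]
```

send_rows --steps '[[[0.022,0.032,0],[0,0,0.06],0],[[0.044,0.064,0],[0,0,0.109],0],[[0.066,0.096,0],[0,0,0.109],0],[[0.088,0.128,0],[0,0,0.109],0],[[0.112,0.16,0],[0,0,0.109],0]]'

```text
time_s: 1.6
tool_pos: [0.5692, 0.1605, 0.223]
tool_rot: [-180.0, -0.0, -2.2]
force: [0.5, 0.3, -0.2]
grip_width: 0.0018
```

```bash
python3 -c "
from h import *
c=save('wrist','w1.png')
go(.5705,.1575,.16)
print(c['position'],c['rotation'])
for n,p in dict(brk=(.5707,.1577,.118),rock=(.5663,.0577,.106)).items(): print(n,proj(c,p))
t=save('top','t1.png')"
```

```text
t 1.65 pos [0.5746 0.1507 0.223 ] rot [179.69  -0.33  -2.78] F [ 3.38 -6.44  1.35] g 0.0008
shift [-0.0047 -0.0069  0.063 ] turn [ 0.0054 -0.0057 -0.0049]
[0.57137592 0.22795086 0.38513529] [-14.3174317    0.03908528  -2.17983372]
brk [[319.97663862 203.39852166]]
rock [[319.07414768 298.92043342]]
```

View pics/w1.png

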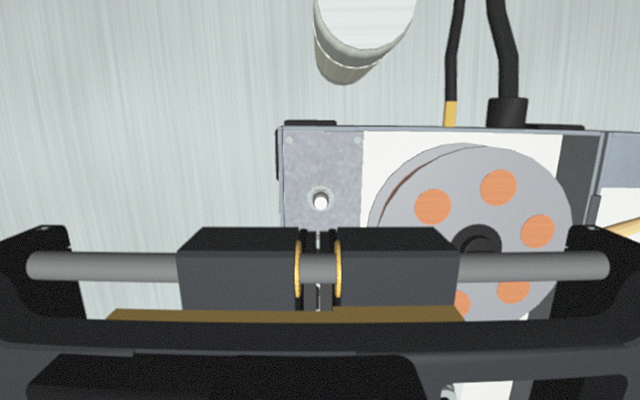

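The wrist view shows the white breaker cap at (320,201), against a predicted (320,203), so my estimate is good. I'll let the arm settle and descend to 25 mm above the button.

send_rows --steps '[[[0,0,0.0],[0,0,0],0],[[0,0,0.0],[0,0,0],0],[[0,0,0.0],[0,0,0],0],[[0,0,0],[0,0,0],0],[[0,0,0],[0,0,0],0]]'

```text
time_s: 2.12
tool_pos: [0.5678, 0.1635, 0.2227]
tool_rot: [-180.0, 0.0, -2.0]
force: [-0.0, 0.3, 0.6]
grip_width: 0.0004
```

```bash
python3 -c "
from h import *
c=save('wrist','w2.png')
go(.5705,.1575,.14)
m=(c['pixels'][180:225,300:345].min(2)>235).astype(np.uint8);n,l,st,ce=cv2.connectedComponentsWithStats(m)
for i in range(1,n): 
  u=ce[i]+[300,180];print(u,st[i],onz(c,*u,.118))
m=(c['pixels'][180:225,300:345].min(2)>215).astype(np.uint8);n,l,st,ce=cv2.connectedComponentsWithStats(m)
for i in range(1,n): 
  u=ce[i]+[300,180];print(u,st[i],onz(c,*u,.118))
cv2.imwrite('pics/w2z.png',cv2.resize(c['pixels'][170:240,270:370,::-1],None,fx=6,fy=6))
"
```

```text
t 2.17 pos [0.568  0.1632 0.2227] rot [-179.97    0.     -2.06] F [ 0.42  0.42 -0.03] g 0.0005
shift [0.0027 0.0056 0.0827] turn [-0.0004  0.      0.0076]
[322.08333333 206.38888889] [ 17  21  11  12 108] [0.57102579 0.15795781 0.118     ]
[322.19166667 206.36666667] [ 17  21  12  12 120] [0.57111991 0.15797434 0.118     ]
```

View pics/w2z.png

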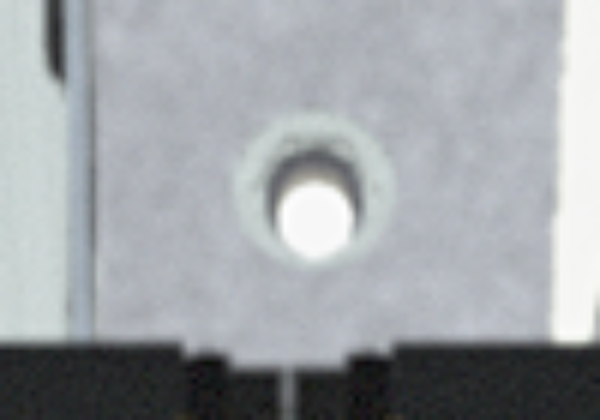

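send_rows --steps '[[[0.003,0.005,0.02],[0,0,0.008],0],[[0.003,0.005,0.045],[0,0,0.008],0],[[0.003,0.005,0.07],[0,0,0.008],0],[[0.003,0.005,0.085],[0,0,0.008],0],[[0.003,0.005,0.09],[0,0,0.008],0]]'

```text
time_s: 2.58
tool_pos: [0.5692, 0.1569, 0.1296]
tool_rot: [179.9, 0.3, -2.6]
force: [-1.6, 0.2, -0.3]
grip_width: 0.0008
```

send_rows --steps '[[[0,0,0],[0,0,0],0],[[0,0,0],[0,0,0],0],[[0,0,0],[0,0,0],0],[[0,0,0],[0,0,0],0],[[0,0,0],[0,0,0],0]]'

```text
time_s: 3.0
tool_pos: [0.572, 0.1572, 0.1338]
tool_rot: [-179.9, -0.1, -2.6]
force: [1.1, 0.3, -0.3]
grip_width: 0.0
```

```bash
python3 -c "
from h import *
c=save('scene','s3.png')
go(.5708,.158,.111)
cv2.imwrite('pics/s3z.png',cv2.resize(c['pixels'][150:280,270:430,::-1],None,fx=4.5,fy=4.5))
"
```

```text
t 3.05 pos [0.5719 0.1571 0.1336] rot [-1.7995e+02 -9.0000e-02 -2.6300e+00] F [ 0.2  -0.08 -0.09] g -0.0001
shift [-0.0012 -0.0008  0.0226] turn [-0.0009 -0.0016 -0.0023]
```

View pics/s3z.png

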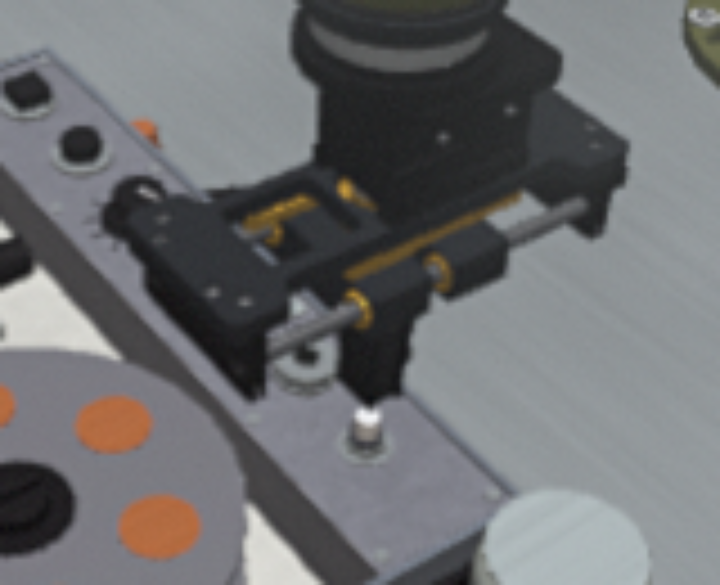

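The tip stands directly above the white button, at crop (370,400), and clear of the roll. Next I press down slowly.

send_rows --steps '[[[-0.001,-0.001,0.004],[0,0,0],0],[[-0.001,-0.001,0.008],[0,0,0],0],[[-0.001,-0.001,0.012],[0,0,0],0],[[-0.001,-0.001,0.015],[0,0,0],0],[[-0.001,-0.001,0.018],[0,0,0],0]]'

```text
time_s: 3.47
tool_pos: [0.57, 0.1579, 0.1144]
tool_rot: [180.0, 0.0, -2.6]
force: [-1.7, -0.5, 3.7]
grip_width: 0.0004
```

send_rows --steps '[[[0,0,0.001],[0,0,0],0],[[0,0,0.002],[0,0,0],0],[[0,0,0.003],[0,0,0],0],[[0,0,0.003],[0,0,0],0],[[0,0,0.003],[0,0,0],0]]'

```text
time_s: 3.88
tool_pos: [0.5701, 0.1579, 0.1115]
tool_rot: [-180.0, 0.0, -2.6]
force: [-2.5, -0.5, 2.4]
grip_width: 0.0006
```

```bash
python3 -c "
from h import *
go(.5708,.158,.111)
"
```

```text
t 3.88 pos [0.5701 0.1579 0.1115] rot [-1.80e+02  3.00e-02 -2.63e+00] F [-2.5  -0.47  2.37] g 0.0006
shift [ 0.0007 -0.0001  0.0005] turn [-0.      0.0006 -0.0023]
```

Contact is at about 4 N. I'll continue in 0.5 mm rows until the force rises, which marks the bottom.

send_rows --steps '[[[0,0,0.0003],[0,0,0],0],[[0,0,0.0006],[0,0,0],0],[[0,0,0.001],[0,0,0],0],[[0,0,0.001],[0,0,0],0],[[0,0,0.001],[0,0,0],0]]'

```text
time_s: 4.3
tool_pos: [0.5701, 0.158, 0.1114]
tool_rot: [-180.0, 0.0, -2.6]
force: [-4.2, -0.7, 7.5]
grip_width: 0.0008
```

send_rows --steps '[[[0,0,0.0003],[0,0,0],0],[[0,0,0.0006],[0,0,0],0],[[0,0,0.0006],[0,0,0],0],[[0,0,0.0006],[0,0,0],0],[[0,0,0.0006],[0,0,0],0]]'

```text
time_s: 4.72
tool_pos: [0.5701, 0.158, 0.1113]
tool_rot: [-180.0, 0.0, -2.6]
force: [-5.8, -0.2, 11.2]
grip_width: 0.0005
```

The button is bottomed: z held at 0.1113 (0.111 expected) while the force rose. Next I lift and check.

send_rows --steps '[[[0,0,-0.006],[0,0,0],0],[[0,0,-0.018],[0,0,0],0],[[0,0,-0.03],[0,0,0],0],[[0,0,-0.04],[0,0,0],0],[[0,0,-0.04],[0,0,0],0]]'

```text
time_s: 5.13
tool_pos: [0.5724, 0.1584, 0.1532]
tool_rot: [-179.9, -0.3, -2.6]
force: [-0.0, 0.2, 0.8]
grip_width: 0.0003
```

```bash
python3 -c "
from h import *
c=save('scene','s4.png')
go(.5465,.0587,.15)
cv2.imwrite('pics/s4z.png',cv2.resize(c['pixels'][150:280,270:430,::-1],None,fx=4.5,fy=4.5))
"
```

```text
t 5.18 pos [0.5717 0.1583 0.1519] rot [-179.91   -0.2    -2.64] F [-0.43 -0.19  0.51] g 0.0005
shift [-0.0206  0.1007  0.0017] turn [-0.0016 -0.0035 -0.0024]
```

View pics/s4z.png

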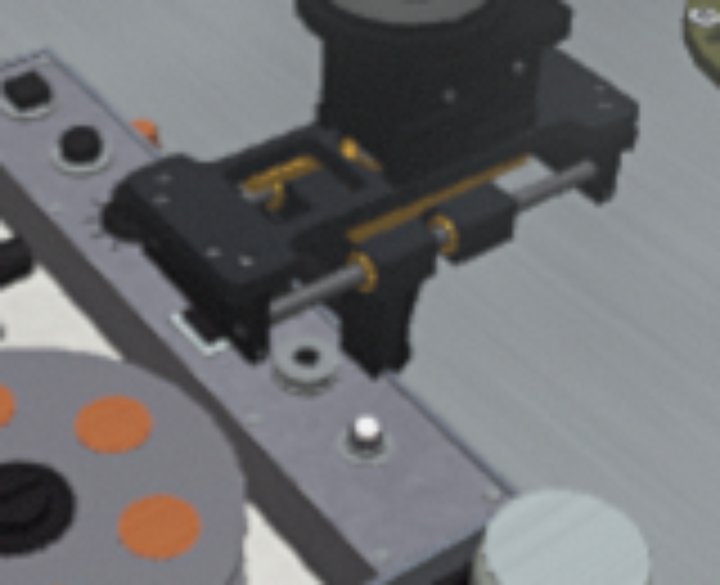

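The white top has dropped from crop row ~412 to ~420 and now stands just above its collar. The roll has not moved. Next is the rocker.

send_rows --steps '[[[-0.005,0.025,0],[0,0,0],0],[[-0.01,0.05,0],[0,0,0],0],[[-0.015,0.075,0],[0,0,0],0],[[-0.018,0.092,0],[0,0,0],0],[[-0.02,0.1,0],[0,0,0],0]]'

```text
time_s: 5.6
tool_pos: [0.5452, 0.0557, 0.1497]
tool_rot: [179.9, 0.0, -2.8]
force: [0.2, 0.2, -0.2]
grip_width: 0.0007
```

send_rows --steps '[[[0,0,0],[0,0,0],0],[[0,0,0.008],[0,0,0],0],[[0,0,0.016],[0,0,0],0],[[0,0,0.02],[0,0,0],0],[[0,0,0.02],[0,0,0],0]]'

```text
time_s: 6.02
tool_pos: [0.5447, 0.0602, 0.128]
tool_rot: [179.9, 0.2, -2.5]
force: [1.0, -0.4, 0.2]
grip_width: 0.0003
```

```bash
python3 -c "
from h import *
c=save('scene','s5.png')
go(.5465,.0587,.1055)
cv2.imwrite('pics/s5z.png',cv2.resize(c['pixels'][150:280,250:410,::-1],None,fx=4.5,fy=4.5))
"
```

```text
t 6.07 pos [0.5451 0.06   0.1287] rot [ 1.7996e+02  1.1000e-01 -2.5400e+00] F [-0.15  0.15  0.51] g 0.0007
shift [0.0015 0.0012 0.0232] turn [ 0.0007  0.002  -0.0006]
```

View pics/s5z.png

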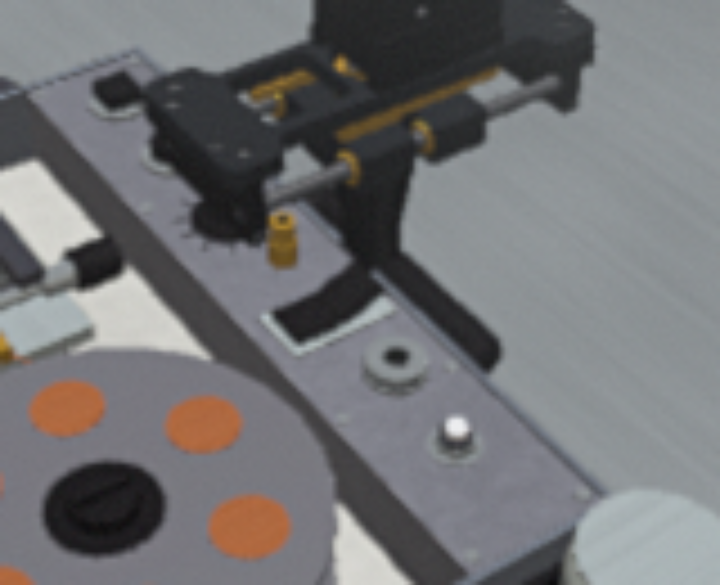

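The tip is above the raised outer half, at crop (370,260), and clear of the diffuser and the roll. Press.

send_rows --steps '[[[0.001,0.001,0.004],[0,0,0],0],[[0.001,0.001,0.008],[0,0,0],0],[[0.001,0.001,0.012],[0,0,0],0],[[0.001,0.001,0.015],[0,0,0],0],[[0.001,0.001,0.018],[0,0,0],0]]'

```text
time_s: 6.48
tool_pos: [0.546, 0.058, 0.1117]
tool_rot: [-180.0, 0.1, -2.6]
force: [-2.6, 1.4, 2.5]
grip_width: 0.0005
```

send_rows --steps '[[[0,0,0.001],[0,0,0],0],[[0,0,0.002],[0,0,0],0],[[0,0,0.003],[0,0,0],0],[[0,0,0.004],[0,0,0],0],[[0,0,0.004],[0,0,0],0]]'

```text
time_s: 6.9
tool_pos: [0.5468, 0.058, 0.1079]
tool_rot: [-180.0, -0.0, -2.6]
force: [-1.7, 0.6, 2.1]
grip_width: 0.0004
```

send_rows --steps '[[[0,0,0.0005],[0,0,0],0],[[0,0,0.001],[0,0,0],0],[[0,0,0.0015],[0,0,0],0],[[0,0,0.002],[0,0,0],0],[[0,0,0.002],[0,0,0],0]]'

```text
time_s: 7.32
tool_pos: [0.5468, 0.058, 0.1059]
tool_rot: [-180.0, -0.0, -2.6]
force: [-1.7, -0.1, 2.3]
grip_width: 0.0005
```

send_rows --steps '[[[0,0,0.0005],[0,0,0],0],[[0,0,0.001],[0,0,0],0],[[0,0,0.001],[0,0,0],0],[[0,0,0.001],[0,0,0],0],[[0,0,0.001],[0,0,0],0]]'

```text
time_s: 7.73
tool_pos: [0.5468, 0.058, 0.1059]
tool_rot: [-180.0, -0.0, -2.6]
force: [-3.6, 0.3, 8.8]
grip_width: 0.0004
```

The rocker stopped at 0.1059 (0.1055 expected) and the force rose. Next I lift and check.

send_rows --steps '[[[0,0,-0.006],[0,0,0],0],[[0,0,-0.018],[0,0,0],0],[[0,0,-0.03],[0,0,0],0],[[0,0,-0.042],[0,0,0],0],[[0,0,-0.044],[0,0,0],0]]'

```text
time_s: 8.15
tool_pos: [0.5487, 0.0581, 0.1522]
tool_rot: [-179.9, -0.3, -2.6]
force: [0.4, -0.1, -0.4]
grip_width: 0.001
```

```bash
python3 -c "
from h import *
c=save('scene','s6.png')
go(.5575,-.1518,.15)
cv2.imwrite('pics/s6z.png',cv2.resize(c['pixels'][150:280,250:410,::-1],None,fx=4.5,fy=4.5))
"
```

```text
t 8.2 pos [0.5484 0.0581 0.1515] rot [-179.92   -0.24   -2.64] F [-0.28  0.77  0.3 ] g 0.0004
shift [0.0188 0.2093 0.0013] turn [-0.0014 -0.0043 -0.0024]
```

View pics/s6z.png

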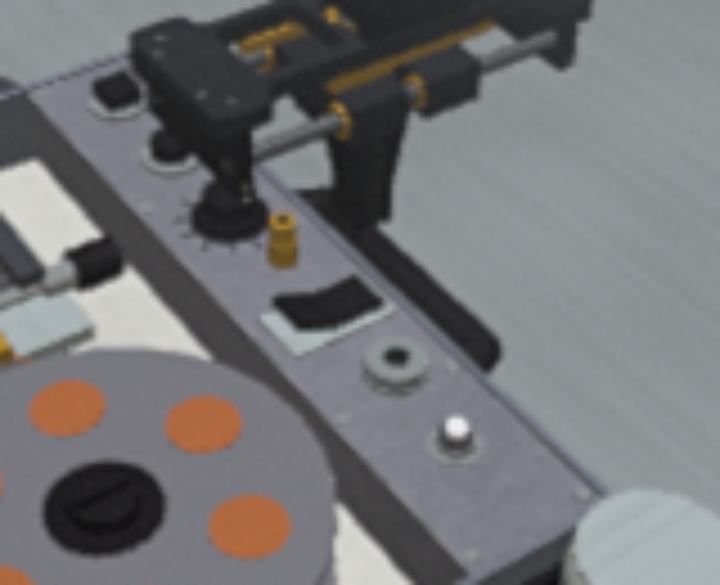

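The handle-side half now lies level and the spool-side half is up at crop (285,300). The diffuser and roll have not moved. I'll now travel over to the inch button.

send_rows --steps '[[[0.003,0.03,0],[0,0,0],0],[[0.006,0.065,0],[0,0,0],0],[[0.01,0.1,0],[0,0,0],0],[[0.013,0.135,0],[0,0,0],0],[[0.016,0.17,0],[0,0,0],0]]'

```text
time_s: 8.62
tool_pos: [0.5547, -0.1141, 0.1489]
tool_rot: [-180.0, -0.0, -2.6]
force: [1.5, -0.7, -0.1]
grip_width: 0.0007
```

send_rows --steps '[[[0.002,0.02,0],[0,0,0],0],[[0.002,0.035,0],[0,0,0],0],[[0.002,0.039,0],[0,0,0],0],[[0.002,0.039,0],[0,0,0],0],[[0.002,0.039,0],[0,0,0],0]]'

```text
time_s: 9.03
tool_pos: [0.5551, -0.1504, 0.1487]
tool_rot: [-179.9, 0.0, -2.6]
force: [0.1, 0.8, -0.3]
grip_width: 0.0001
```

```bash
python3 -c "
from h import *
c=save('scene','s7.png')
go(.5575,-.1518,.125)
cv2.imwrite('pics/s7z.png',cv2.resize(c['pixels'][110:240,210:370,::-1],None,fx=4.5,fy=4.5))
"
```

```text
t 9.08 pos [ 0.5553 -0.1498  0.1487] rot [-1.7994e+02  2.0000e-02 -2.5200e+00] F [ 1.03 -0.16 -0.53] g 0.0005
shift [0.0023 0.002  0.0237] turn [-0.0011  0.0004 -0.0003]
```

View pics/s7z.png

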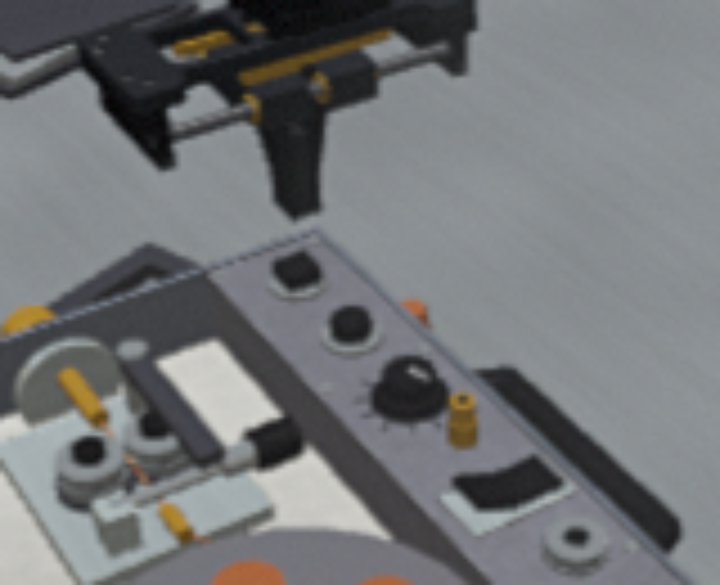

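The tip is in line above the square button at crop (297,265). I'll descend to just above it.

send_rows --steps '[[[0.002,0.002,0.008],[0,0,0],0],[[0.002,0.002,0.016],[0,0,0],0],[[0.002,0.002,0.024],[0,0,0],0],[[0.002,0.002,0.028],[0,0,0],0],[[0.002,0.002,0.03],[0,0,0],0]]'

```text
time_s: 9.5
tool_pos: [0.5562, -0.1532, 0.1174]
tool_rot: [-180.0, 0.1, -2.6]
force: [-0.3, -0.0, 0.7]
grip_width: 0.0006
```

```bash
python3 -c "
from h import *
c=save('scene','s8.png')
go(.5575,-.1518,.107)
cv2.imwrite('pics/s8z.png',cv2.resize(c['pixels'][110:240,210:370,::-1],None,fx=4.5,fy=4.5))
"
```

```text
t 9.55 pos [ 0.5563 -0.1534  0.1176] rot [-1.7999e+02  1.2000e-01 -2.6200e+00] F [ 0.06 -0.03  0.  ] g 0.0003
shift [ 0.0012 -0.0016  0.0106] turn [-0.0001  0.0021 -0.0021]
```

View pics/s8z.png

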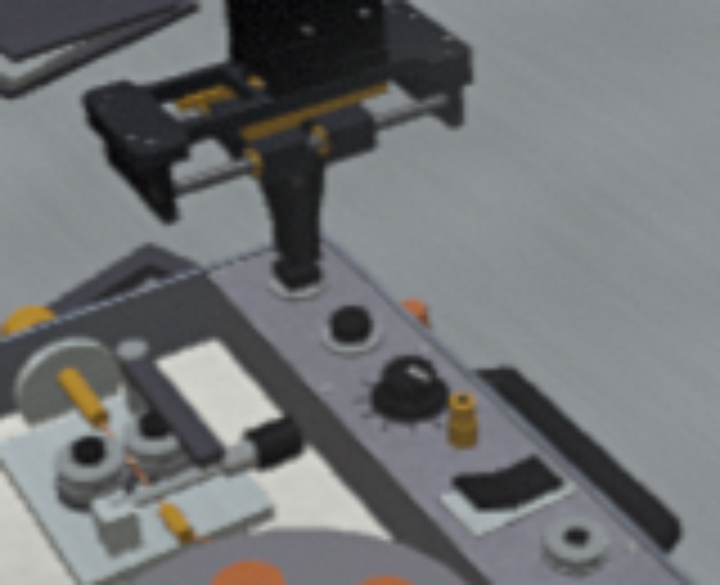

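The tip sits centred over the cap. Press until it bottoms at about 0.107.

send_rows --steps '[[[0.001,-0.001,0.002],[0,0,0],0],[[0.001,-0.001,0.005],[0,0,0],0],[[0.001,-0.001,0.008],[0,0,0],0],[[0.001,-0.001,0.01],[0,0,0],0],[[0.001,-0.001,0.011],[0,0,0],0]]'

```text
time_s: 9.97
tool_pos: [0.5587, -0.1527, 0.1083]
tool_rot: [-180.0, -0.1, -2.6]
force: [-0.1, 0.6, 3.9]
grip_width: 0.0004
```

send_rows --steps '[[[0,0,0.0005],[0,0,0],0],[[0,0,0.001],[0,0,0],0],[[0,0,0.001],[0,0,0],0],[[0,0,0.001],[0,0,0],0],[[0,0,0.001],[0,0,0],0]]'

```text
time_s: 10.38
tool_pos: [0.5586, -0.1527, 0.1075]
tool_rot: [-180.0, -0.1, -2.6]
force: [1.4, 1.1, 5.3]
grip_width: 0.0005
```

send_rows --steps '[[[0,0,0.0005],[0,0,0],0],[[0,0,0.001],[0,0,0],0],[[0,0,0.001],[0,0,0],0],[[0,0,0.001],[0,0,0],0],[[0,0,0.001],[0,0,0],0]]'

```text
time_s: 10.8
tool_pos: [0.5587, -0.1527, 0.1073]
tool_rot: [-180.0, -0.1, -2.6]
force: [-0.8, 2.4, 11.0]
grip_width: 0.0002
```

send_rows --steps '[[[0,0,0],[0,0,0],0],[[0,0,0],[0,0,0],0],[[0,0,0],[0,0,0],0],[[0,0,0],[0,0,0],0],[[0,0,0],[0,0,0],0]]'

```text
time_s: 11.22
tool_pos: [0.5587, -0.1527, 0.1073]
tool_rot: [-180.0, -0.1, -2.6]
force: [-1.2, 1.2, 10.2]
grip_width: 0.0007
```

send_rows --steps '[[[0,0,0],[0,0,0],0],[[0,0,0],[0,0,0],0],[[0,0,0],[0,0,0],0],[[0,0,0],[0,0,0],0],[[0,0,0],[0,0,0],0]]'

```text
time_s: 11.63
tool_pos: [0.5587, -0.1527, 0.1073]
tool_rot: [-180.0, -0.1, -2.6]
force: [-0.7, 1.2, 10.0]
grip_width: 0.0005
```

send_rows --steps '[[[0,0,0],[0,0,0],0],[[0,0,0],[0,0,0],0],[[0,0,0],[0,0,0],0],[[0,0,0],[0,0,0],0],[[0,0,0],[0,0,0],0]]'

```text
time_s: 12.05
tool_pos: [0.5587, -0.1527, 0.1073]
tool_rot: [-180.0, -0.1, -2.6]
force: [-1.5, 1.0, 10.9]
grip_width: 0.0005
```

send_rows --steps '[[[0,0,0],[0,0,0],0],[[0,0,0],[0,0,0],0],[[0,0,0],[0,0,0],0],[[0,0,0],[0,0,0],0],[[0,0,0],[0,0,0],0]]'

```text
time_s: 12.47
tool_pos: [0.5587, -0.1527, 0.1073]
tool_rot: [-180.0, -0.1, -2.6]
force: [-1.0, 0.8, 10.6]
grip_width: 0.0004
```

It was held bottomed for about 1.7 s at 10 N. Release and clear the scene.

send_rows --steps '[[[0,0,-0.006],[0,0,0],0],[[0,0,-0.02],[0,0,0],0],[[0,0,-0.045],[0,0,0],0],[[0,0,-0.07],[0,0,0],0],[[0,0,-0.09],[0,0,0],0]]'

```text
time_s: 12.88
tool_pos: [0.5572, -0.1533, 0.1967]
tool_rot: [180.0, 0.1, -2.7]
force: [0.6, -0.1, 0.4]
grip_width: -0.0001
```

send_rows --steps '[[[0,0.02,-0.01],[0,0,0],0],[[0,0.045,-0.02],[0,0,0],0],[[0,0.07,-0.03],[0,0,0],0],[[0,0.09,-0.03],[0,0,0],0],[[0,0.1,-0.03],[0,0,0],0]]'

```text
time_s: 13.3
tool_pos: [0.5518, -0.2565, 0.226]
tool_rot: [179.9, 0.1, -2.9]
force: [-0.6, 0.0, 0.0]
grip_width: 0.0006
```

send_rows --steps '[[[0,0,0],[0,0,0],0],[[0,0,0],[0,0,0],0],[[0,0,0],[0,0,0],0],[[0,0,0],[0,0,0],0],[[0,0,0],[0,0,0],0]]'

```text
time_s: 13.72
tool_pos: [0.5538, -0.251, 0.2256]
tool_rot: [-179.9, 0.0, -2.5]
force: [0.0, -0.1, 0.4]
grip_width: 0.0003
```

```bash
python3 -c "
from h import *
c=save('scene','s9.png');t=save('top','t9.png')
go(.5575,-.1518,.107)
a=cv2.resize(c['pixels'][155:275,250:390,::-1],None,fx=5,fy=5);cv2.imwrite('pics/s9z.png',a)
a=cv2.resize(t['pixels'][160:260,150:480,::-1],None,fx=2.4,fy=2.4);b=cv2.resize(cv2.imread('pics/top0.png')[160:260,150:480],None,fx=2.4,fy=2.4);cv2.imwrite('pics/t9z.png',np.vstack([b,a]))
"
```

```text
t 13.82 pos [ 0.5537 -0.2516  0.2258] rot [-1.7997e+02  1.0000e-02 -2.5400e+00] F [ 0.45  0.33 -0.29] g 0.0005
shift [-0.0006 -0.0998  0.1189] turn [-0.0005  0.0001 -0.0008]
```

View pics/s9z.png

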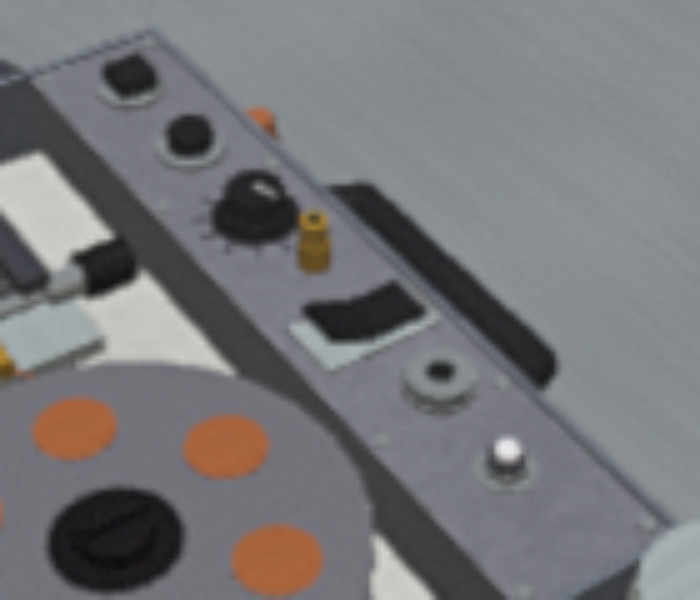

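View pics/t9z.png

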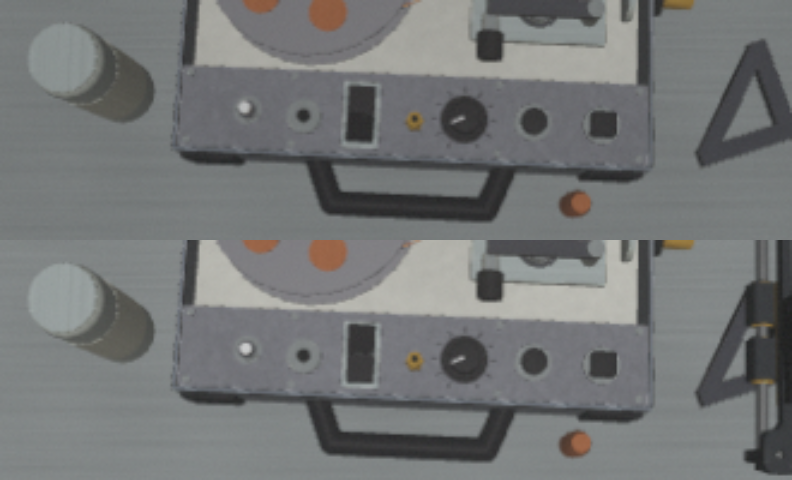

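In the final views the breaker is in (white cap at crop (508,452), before (508,438)), the rocker is ON, and the inch cap is back up at (130,75). The dial mark and all the loose parts look the same as at the start, and the robot is clear.

```bash
python3 -c "
from cell import env
print(env.sign_off())"
```

```text
the job is handed in; nothing more can be done
None
```

The feeder is reset. With the closed fingertips I pushed the breaker in, rocked the switch to ON, then held the wire-inch button down for about 1.7 s and let it go. The job was handed in at about 14 s of the 48 s.

| Control | Tip height where it stopped | Expected | Highest force shown |
|---|---|---|---|
| Breaker | 0.1113 m | 0.111 m | about 11 N upward |
| Rocker | 0.1059 m | 0.1055 m | about 9 N upward |
| Wire-inch button | 0.1073 m | 0.107 m | about 11 N upward |

- **Final pictures:** The breaker stands low in its collar, the ON half of the rocker lies level, and the inch cap is back up. The gas button, dial mark, roll, diffuser, nozzle and can look the same as at the start. The gripper is clear of everything.
- **Not fully checked:** In the last top picture the arm partly hid the welding magnet. Its visible part had not moved, and the arm passed well above it.
- **Disagreement:** The scene camera put points 4 to 7 mm away from the top camera (about 13 mm at the dial; almost none at the rocker). I went by the top camera; the wrist camera agreed with it to within 1 mm at the breaker.

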